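# Hang a hanging scale on its test stand by its safety hook

## Robot

A 6-joint arm with a two-finger parallel gripper is mounted at the origin on the work surface. World frame = base frame: x ahead of the robot, y to its left, z up, the work surface at z = 0. Lengths are in mm, angles in rad, forces in N, time in s.
With the tool pointing down it reaches from about 400 to 925 mm from the base axis. Payload 12.5 kg.
Tool frame: the origin (TCP) lies at the very end of the fingers, on their centre line; the grasp point (between the pads) lies grip_depth behind it (grip_depth is the distance from the TCP to the grasp point, in mm); z points along the fingers, y is the line along which they close (so a half turn about z gives the same grasp; the last joint's range is limited). The gripper opens to 95 mm and grips with 3 to 60 N. Pads are 20 mm wide; open, the fingers measure 119 mm over their backs; the gripper's body (75 mm by 180 mm) begins 59 mm behind the grasp point.
Start: joints at [1.058, 0.491, 1.559, -0, 1.092, -0.106], TCP at [247.281, 574.02, 214.661] pointing down, gripper open.
Joint ranges: [-3.1, 3.1], [-0.84, 2.19], [0.05, 2.79], [-1.13, 4.28], [0.06, 2.93], [-2.69, 2.69]. Speed limits (rad/s): [2.22, 2.22, 2.79, 3.14, 3.14, 3.14].

## Interface

Orientations are given as [roll, pitch, yaw] about the fixed x, y, z axes, in that order (R = Rz(yaw) Ry(pitch) Rx(roll)).
In Python, from cell import state, read_camera, job_done, grip_depth gives the robot as it stands.
- The arm moves only by the tool drive_tool, never from a script. Its argument "targets" is a list of rows, each an object with "jaw": the opening, from 0 (shut) to 1 (fully open); "travel": the shift along the tool's x, y, z in m, a list of three; "twist": the turn about the tool's z in rad. In form: [{"jaw": jaw, "travel": [tx, ty, tz], "twist": twist}, ...]. A call has 1 to 8 rows; each row is the pose to reach, as a shift and turn from the pose commanded when the call began, along the tool's axes at that moment; what a row does not reach only later rows make up. A row lasts 1/12 s, in which the tool goes at most 41.7 mm and 7.16 degrees, less where a joint would pass 70% of its speed; a pose out of reach is approached as far as the arm can. A call with a gripper value outside its range is refused whole. The fingers move at their own pace and stop on an object; the grip force is fixed at half the most. Time passes only in rows, so rows that repeat a pose let the fingers close. It gives the time, the measured TCP pose, the force, the opening and the grip force at its end, in the units of the state.
- state(): the state, without advancing time (a new reading comes with each control period).
- read_camera(name): name is "scene" or "top"; returns a dict with "frame" (400x640x3 uint8, red, green, blue), "fx", "fy", "cx", "cy" (pixels), "k1" (the pictures are not rectified: a ray, as slopes to the right and down, at radius r is drawn at 1 + k1 r^2 times it, then the intrinsics apply), "R" (3x3) and "t" (3): a world point X has camera coordinates R X + t. Camera axes: x right, y down, z forward; pixel columns grow to the right and rows downward; lengths in mm; the calibration is good to about 2 mm. A picture is of the moment at which its call begins. There is no depth.
- job_done(): hands the job in; it is judged then, once.
The state is a dict: "t": time; "joints": joint angles; "qvel": joint speeds; "tau": joint torques, N m; "eef_pos": TCP position; "tcp_rot": TCP orientation; "ft_force": force on the tool from outside, world axes, zero at the start; "moment": the same for the moment, N m; "opening": opening from 0.0 (shut) to 1.0 (fully open); "grip_force": force on a finger pad.
Only numpy, scipy, OpenCV 4.12 (cv2) and the standard library are available. Lean on these libraries where they do the work, as an engineer would, in place of code of your own. Each camera call takes 0.05 s, during which the arm holds its last target. There are 200 camera calls.

## Task

Lift the hanging scale out of its cradle and hang it by its top hook from the cross pin of the test stand: work the hook's mouth onto the pin until the pin is home in the bow and the sprung safety latch has snapped shut behind it. Then tug the scale firmly upwards (about 10 N) so that the shut latch pulls against the pin and proves that it holds, lower it again and leave it hanging still and upright on the pin. Never force it: no more than about 30 N on the stand or pin, and leave the other things on the bench alone.

Things in the scene. Friction and masses are not known exactly. Their poses are not given: they have to be found in the camera images.
- scale: Hanging scale, 0.6 kg or so: grey box 36 x 74 x 76 mm (x, y, z), display on its +x face, steel hook above, load ring 35 mm wide reaching 38 mm below it. Origin: centre of the box's underside; z up, +x where the hook's mouth opens. It stands upright in the cradle. The hook, rigid with the box, is a plate 14 mm wide in y. Coordinates of the hook's points below are (x, y, z) in mm in this frame.
- hook_crown (a point): Top of the hook's crown, (0, 0, 180): the place to grip from above, fingers closing along y. The crown is 14 mm wide in y, 22 mm deep and about 30 mm long in x. A pin in the bow reaches up to z = 158, so keep the fingertips above z = 161.
- hook_seat (a point): Where the pin's axis lies when home in the bow, (0, 0, 150). The bow is a half ring of inner radius 10 about (0, 0, 148). The pin runs up to it along the shank, whose inner face is x = -10 down to z = 112; the tip's inner face is x = 10.
- hook_tip (a point): Middle of the flat foot of the hook's tip, (14.5, 0, 128), the mouth's upper lip: flat from x = 11 to 18; higher up the tip's outer face is x = 22. The tip is 14 mm wide in y.
- hook_neck (a point): Edge of the neck, (4, 0, 104), the mouth's lower lip, a nearly level ledge from x = -4 to 4. The mouth is 23 to 24 mm high, for the 16 mm pin. The pin goes in level, under the tip, as the hook moves to its own +x, pressing the latch in until it stands by the shank (pin axis at x = -2 to 0); then the hook is lowered some 30 mm.
- latch (a joint): Sprung latch, a dark steel flap 12 x 4 x 36 mm on a pivot at (-12, 0, 102). 0 = shut: slanting across the mouth to (8, 0, 132) behind the tip. It swings inwards only, to 0.66 along the shank; its spring shuts it (2 to 5 N on an entering pin). It can swing back under the pin only when the pin is within 3 mm of its seat. Once shut, the hook lifts 9 to 13 mm before the latch meets the pin.
- cradle: Black holder fixed to the bench, 100 x 120 mm; origin: centre of its underside, axes along those of the scale in it. The scale's box rests 50 mm above the bench on two ledges, between end cheeks and corner lips 26 mm high with 2 to 3 mm of play; the scale lifts straight up out of it.
- stand: Test stand fixed to the bench: base 120 x 226 x 12 mm (x, y, z), two uprights 32 x 16 mm at y = +98 and -98 mm, 290 mm high, between them the level steel cross pin along y, 16 mm in diameter, 180 mm long. Origin: centre of the base's underside. The hook goes on from the stand's -x side, scale's x along stand's x, best near the pin's middle.
- pin_mark (a point): Middle of the uprights' slots, 250 mm above the stand's origin. The pin's axis passes over or under it (same x), but the pin is clamped by hand in the slots, so its axis lies up to 12 mm higher or lower than this point: its height must be felt (or seen). The clamped pin does not give.
- solvent: Bystander: white round bottle, 72 mm in diameter, 165 mm high; origin at the centre of its underside.
- flux: Bystander: small white bottle with a yellow brush cap, 42 mm in diameter, 126 mm high; origin at the centre of its underside.
- weight: Bystander: steel check weight, 50 mm in diameter, 73 mm high; origin at the centre of its underside.
- driver: Bystander: screwdriver lying on the bench, about 0.2 m long; origin near its middle.

How it is judged:
By the outcome, as a careful person would: the job done as asked, in the order asked, and still so for the second after the job is handed in, with the robot touching nothing.
It also fails if it takes over 72 s, if anything falls off the work surface, if the arm or the gripper's body presses on something with over 40 N, if the wrist force passes 120 N, or if a joint passes its speed limit or range.

## Working session

There is one attempt and no reset: what is moved stays moved. The work goes in short steps, Python scripts to look and compute and a tool call to move; the robot and the scene stay as the last step left them, time stands still between calls to the robot, and variables do not carry over. Pictures are saved under pics/ and viewed, at most 10 in all, crops included, and the job is handed in when it is done.

Besides the shell and the picture viewer there is one more tool, called after ">>>" as name([rows], argument=value, ...), one row to a line, values as JSON. drive_tool: Moves the arm, as the interface text tells. Its arguments: {"type":"object","properties":{"targets":{"type":"array"}},"required":["targets"]}

```bash
mkdir -p pics; ls
cat > h.py <<'E'
import numpy as np, cv2
from cell import state, read_camera, job_done, grip_depth
def K(c): return np.array([[c['fx'],0,c['cx']],[0,c['fy'],c['cy']],[0,0,1.]])
def ray(c,u,v):
    x,y=(u-c['cx'])/c['fx'],(v-c['cy'])/c['fy']; rd=np.hypot(x,y); r=rd
    for _ in range(20): r=rd/(1+c['k1']*r*r)
    s=r/rd if rd>0 else 1
    R=np.array(c['R']);t=np.array(c['t'])
    return -R.T@t, R.T@np.array([x*s,y*s,1])
def onz(c,u,v,z):
    o,d=ray(c,u,v); return o+d*(z-o[2])/d[2]
def tri(c1,p1,c2,p2):
    o1,d1=ray(c1,*p1);o2,d2=ray(c2,*p2)
    d1/=np.linalg.norm(d1);d2/=np.linalg.norm(d2)
    s=np.linalg.lstsq(np.c_[d1,-d2],o2-o1,rcond=None)[0]
    a,b=o1+s[0]*d1,o2+s[1]*d2
    return (a+b)/2,np.linalg.norm(a-b)
def proj(c,X):
    p=np.array(c['R'])@np.array(X,float)+np.array(c['t']);x,y=p[:2]/p[2];k=1+c['k1']*(x*x+y*y)
    return np.array([c['fx']*x*k+c['cx'],c['fy']*y*k+c['cy']])
def save(c,n): cv2.imwrite('pics/'+n+'.png',c['frame'][:,:,::-1])
E
python3 - <<'E'
from h import *
print(state(),grip_depth)
for n in('scene','top'):
    c=read_camera(n); save(c,n+'0'); print(n,c['fx'],c['k1'],-np.array(c['R']).T@c['t'],np.array(c['R'])[2])
E
```

```text
pics
{'t': 0.0, 'joints': array([ 1.05842360e+00,  4.91549039e-01,  1.55947032e+00,  2.28732452e-05,
        1.09167331e+00, -1.05585257e-01]), 'qvel': array([ 0.00027079,  0.00025304, -0.00123975,  0.00158539, -0.0020859 ,
       -0.00130595]), 'tau': array([ 7.41007341e-06, -6.12638211e+01, -2.58161849e+01,  6.91620377e-02,
        4.84308426e-02, -6.50212428e-05]), 'eef_pos': array([247.13202137, 573.79641061, 214.0610927 ]), 'tcp_rot': array([-3.14050090e+00, -1.36102773e-04,  2.73479456e+00]), 'ft_force': array([-0.5015472 , -0.06936128,  0.07852152]), 'moment': array([-0.05270695,  0.04266531, -0.01273899]), 'grip_force': 0.0, 'opening': 1.0019030145842605} 18.8
scene 364.34410842852907 -0.07955720012302944 [1064.85043167  468.45844956  875.74769891] [-0.44880202 -0.4574215  -0.76768634]
top 496.9344675048202 -0.01938911560698108 [ 469.32237907   49.21970544 1676.83104695] [ 0.11589613  0.02306896 -0.99299341]
```

View pics/scene0.png

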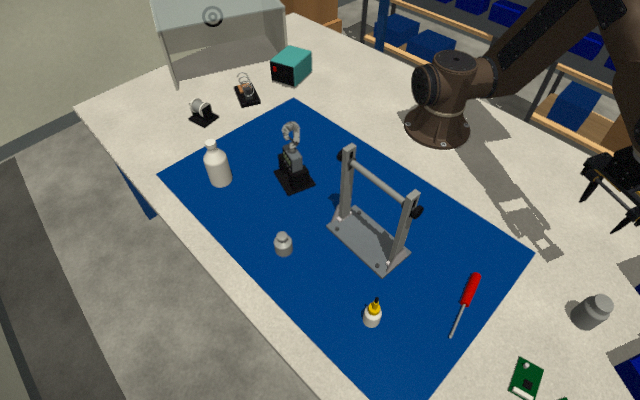

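View pics/top0.png

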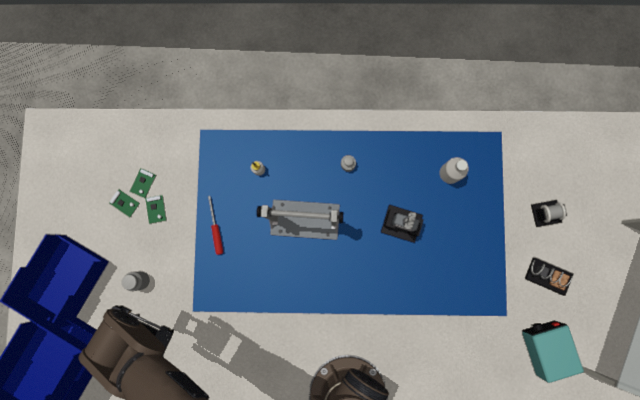

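The scene view shows the hook at about (291,133) above the cradle (295,178), and the stand with its pin running from (352,165) to (410,200). In the top view the cradle is at (403,223) and the stand's base is at (305,220). Next I'll enlarge both.

Run:
```python
import cv2,numpy as np
a=cv2.imread('pics/scene0.png');b=cv2.imread('pics/top0.png')
A=cv2.resize(a[110:210,260:330],None,fx=6,fy=6,interpolation=cv2.INTER_CUBIC)
A2=cv2.resize(a[135:285,315:435],None,fx=4,fy=4,interpolation=cv2.INTER_CUBIC)[:600]
B=cv2.resize(b[190:255,245:435],None,fx=4.2,fy=4.2,interpolation=cv2.INTER_CUBIC)
cv2.imwrite('pics/c1.png',np.hstack([A[:600],np.zeros((600,10,3),np.uint8),A2[:,:370]])); print(np.hstack([A,A2[:,:370]]).shape)
cv2.imwrite('pics/c2.png',B);print(B.shape)
```

```text
(600, 790, 3)
(273, 798, 3)
```

View pics/c1.png

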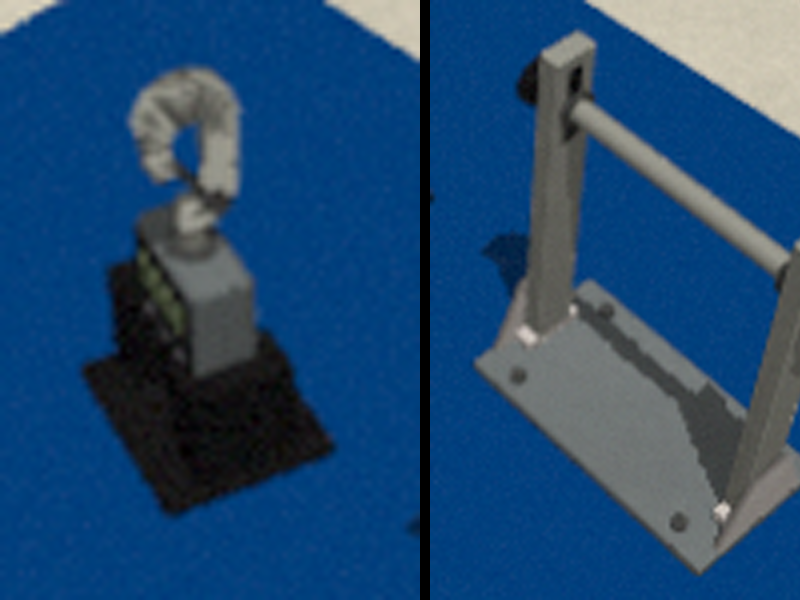

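View pics/c2.png

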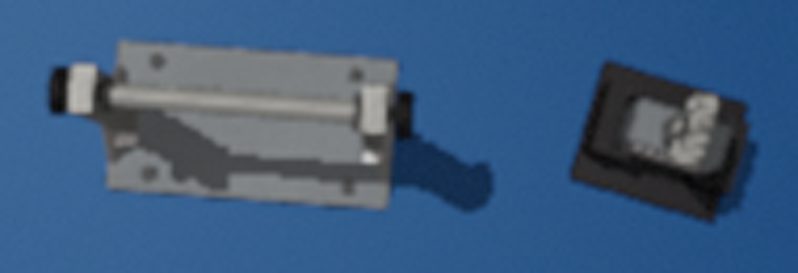

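The crops show these points. Scene:
- Box top corners near (283,146), (292,159) and (302.5,156).
- Pin from (352,163) to (403,200).

Top:
- Base corners at crop (120,40), (397,62), (388,208) and (107,188).
- Pin ends at crop (110,95) and (357,107).
- Hook at crop (697,130).

Run:
```python
from h import *
np.set_printoptions(precision=1,suppress=True)
s=read_camera('scene');t=read_camera('top')
T=lambda x,y:(245+x/4.2-.4,190+y/4.2-.4)
S=lambda x,y:(260+x/6-.4,110+y/6-.4)
S2=lambda x,y:(315+(x-430)/4-.4,135+y/4-.4)
bc=[onz(t,*T(*p),12) for p in[(120,40),(397,62),(388,208),(107,188)]]
for p in bc:print('base',p)
m=np.mean(bc,0);d=(bc[0]-bc[1])+(bc[3]-bc[2]);print('stand',m,'yaw',np.arctan2(-d[0],d[1]))
# base from scene
for p in[(475,362),(700,573),(590,280)]:print('base scene',onz(s,*S2(*p),12))
print('pin -y',tri(s,S2(581,110),t,T(357,107)));print('pin +y',tri(s,S2(783,262),t,T(110,95)))
# generic: plane-plane pin axis at given y
n=[]
for c,a,b in((s,S2(600,127),S2(760,244)),(t,T(120,95.5),T(345,106.5))):
    o,d1=ray(c,*a);_,d2=ray(c,*b);k=np.cross(d1,d2);k/=np.linalg.norm(k);n.append((k,k@o))
u=np.cross(n[0][0],n[1][0]);u/=np.linalg.norm(u)*np.sign(u[1])
for y in(m[1],):
    X=np.linalg.solve(np.array([n[0][0],n[1][0],[0,1,0]]),[n[0][1],n[1][1],y]);print('pin axis',X,'dir',u)
# cradle
hs=cv2.cvtColor(t['frame'],cv2.COLOR_RGB2GRAY)[195:255,370:435]
cr=[onz(t,*T(*p),8) for p in[(605,62),(748,103),(713,221),(572,178)]]
for p in cr:print('cradle',p)
m=np.mean(cr,0);d=(cr[0]-cr[1])+(cr[3]-cr[2]);print('cradle',m,'yaw',np.arctan2(-d[0],d[1]))
for p in[(83,370),(172,515),(335,448)]:print('cradle scene z8',onz(s,*S(*p),8))
for p in[(137,215),(190,295),(255,275)]:print('box top scene',onz(s,*S(*p),126))
print('hook crown mid scene/top',tri(s,S(188,72),t,T(700,125)))
```

```text
base [638.  256.1  12. ]
base [622.7  33.4  12. ]
base [506.2  39.4  12. ]
base [519.3 263.6  12. ]
stand [571.6 148.1  12. ] yaw -0.06324517003186
base scene [623.5  35.2  12. ]
base scene [638.1 259.3  12. ]
base scene [507.   42.3  12. ]
pin -y (array([568. ,  64.7, 250.8]), np.float64(4.979655766479542))
pin +y (array([576.5, 230.1, 254.6]), np.float64(3.9751831951027943))
pin axis [572.5 148.1 252.4] dir [0. 1. 0.]
cradle [ 624.9 -133.2    8. ]
cradle [ 593.3 -247.1    8. ]
cradle [ 499.2 -218.5    8. ]
cradle [ 531.9 -106.8    8. ]
cradle [ 562.4 -176.4    8. ] yaw -0.2778276704364313
cradle scene z8 [ 591.3 -243.2    8. ]
cradle scene z8 [ 625.1 -129.5    8. ]
cradle scene z8 [ 532.1 -103.9    8. ]
box top scene [ 566.  -212.1  126. ]
box top scene [ 585.4 -149.1  126. ]
box top scene [ 553.  -137.2  126. ]
hook crown mid scene/top (array([ 559.6, -172.1,  236.4]), np.float64(3.5331084373932033))
```

```bash
cat >> h.py <<'E'
from scipy.spatial.transform import Rotation as Ro
def go(x,y,z,yaw):
    s=state();R=Ro.from_euler('xyz',s['tcp_rot']).as_matrix()
    d=R.T@(np.array([x,y,z])-s['eef_pos'])
    dy=(s['tcp_rot'][2]-yaw+np.pi)%(2*np.pi)-np.pi
    print('t %.2f'%s['t'],'pos',s['eef_pos'].round(1),'rot',s['tcp_rot'].round(3),'F',s['ft_force'].round(1),'M',s['moment'].round(2),'travel',(d/1000).round(4),'twist %.3f'%dy)
E
python3 -c "
from h import *
go(560.5,-176,320,2.86)"
```

```text
t 0.20 pos [247.2 573.9 214.3] rot [-3.141 -0.     2.735] F [0.  0.8 0.3] M [ 0.07 -0.    0.07] travel [-0.5844 -0.5648 -0.1054] twist -0.125
```

>>> drive_tool([
  {"jaw": 1, "travel": [0, 0, -0.04], "twist": 0},
  {"jaw": 1, "travel": [0, 0, -0.08], "twist": 0},
  {"jaw": 1, "travel": [-0.03, -0.03, -0.106], "twist": -0.02},
  {"jaw": 1, "travel": [-0.06, -0.058, -0.106], "twist": -0.04},
  {"jaw": 1, "travel": [-0.09, -0.086, -0.106], "twist": -0.06},
  {"jaw": 1, "travel": [-0.12, -0.114, -0.106], "twist": -0.08},
  {"jaw": 1, "travel": [-0.15, -0.142, -0.106], "twist": -0.1},
  {"jaw": 1, "travel": [-0.18, -0.17, -0.106], "twist": -0.126},
])

```text
t: 0.87
eef_pos: [343.9, 348.4, 320.7]
tcp_rot: [3.141, 0.0, 2.862]
ft_force: [1.6, -0.5, 0.6]
opening: 1.003
grip_force: 0.0
```

```bash
python3 -c "
from h import *
go(560.5,-176,320,2.86)"
```

```text
t 0.87 pos [343.9 348.4 320.7] rot [3.141 0.    2.862] F [ 1.6 -0.5  0.6] M [ 0.05 -0.05  0.04] travel [-0.3528 -0.4443  0.0007] twist 0.002
```

>>> drive_tool([
  {"jaw": 1, "travel": [-0.025, -0.031, 0], "twist": 0},
  {"jaw": 1, "travel": [-0.05, -0.062, 0], "twist": 0},
  {"jaw": 1, "travel": [-0.075, -0.094, 0], "twist": 0},
  {"jaw": 1, "travel": [-0.1, -0.125, 0], "twist": 0},
  {"jaw": 1, "travel": [-0.125, -0.156, 0], "twist": 0},
  {"jaw": 1, "travel": [-0.15, -0.188, 0], "twist": 0},
  {"jaw": 1, "travel": [-0.175, -0.22, 0], "twist": 0},
  {"jaw": 1, "travel": [-0.2, -0.25, 0], "twist": 0},
])

```text
t: 1.53
eef_pos: [466.8, 52.5, 320.8]
tcp_rot: [3.141, 0.0, 2.861]
ft_force: [1.2, 1.4, 0.4]
opening: 0.999
grip_force: 0.0
```

>>> drive_tool([
  {"jaw": 1, "travel": [-0.025, -0.031, 0], "twist": 0},
  {"jaw": 1, "travel": [-0.05, -0.063, 0], "twist": 0},
  {"jaw": 1, "travel": [-0.075, -0.095, 0], "twist": 0},
  {"jaw": 1, "travel": [-0.1, -0.127, 0], "twist": 0},
  {"jaw": 1, "travel": [-0.12, -0.153, 0], "twist": 0},
  {"jaw": 1, "travel": [-0.14, -0.178, 0], "twist": 0},
  {"jaw": 1, "travel": [-0.153, -0.194, 0], "twist": 0},
  {"jaw": 1, "travel": [-0.153, -0.194, 0], "twist": 0},
])

```text
t: 2.2
eef_pos: [560.7, -177.6, 319.6]
tcp_rot: [-3.141, -0.001, 2.858]
ft_force: [-0.7, 0.0, -0.3]
opening: 1.002
grip_force: 0.0
```

Run:
```python
from h import *
go(560.5,-176,250,2.86)
s=read_camera('scene');t=read_camera('top')
a=s['frame'][80:180,240:340,::-1];b=t['frame'][185:245,365:435,::-1]
A=cv2.resize(a,(500,500),interpolation=cv2.INTER_CUBIC);B=cv2.resize(b,(290,249),interpolation=cv2.INTER_CUBIC)
B=cv2.copyMakeBorder(B,0,251,10,0,cv2.BORDER_CONSTANT)
cv2.imwrite('pics/c3.png',np.hstack([A,B]))
```

```text
t 2.20 pos [ 560.7 -177.6  319.6] rot [-3.141e+00 -1.000e-03  2.858e+00] F [-0.7  0.  -0.3] M [ 0.02 -0.02 -0.05] travel [0.0006 0.0015 0.0696] twist -0.002
```

View pics/c3.png

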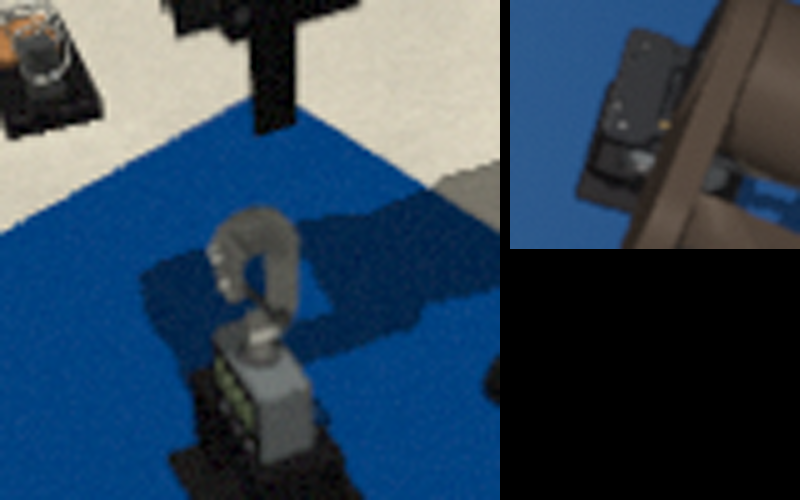

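The fingers are above the hook, with one fingertip at crop (275,133) and the crown at (255,207). I'll check the projections.

Run:
```python
from h import *
s=read_camera('scene')
f=lambda X:((proj(s,X)-[240,80])*5).round(0)
c=np.array([560.7,-177.6,320]);y=np.array([.279,.96,0]);x=np.array([.96,-.279,0])
print('tcp',f(c),'f+',f(c+52*y),'f-',f(c-52*y))
for q in([560.5,-176],[558,-178]):
    o=np.array([*q,50.])
    print(q,'crown',f(o+[0,0,180]),'tip',f(o+14.5*x+[0,0,128]),'bow c',f(o+[0,0,148]),'box corner',f(o+18*x+37*y+[0,0,76]),f(o-18*x+37*y+[0,0,76]),f(o+18*x-37*y+[0,0,76]))
```

```text
tcp [233.  77.] f+ [275. 129.] f- [193.  28.]
[560.5, -176] crown [246. 214.] tip [230. 293.] bow c [250. 259.] box corner [257. 399.] [312. 379.] [206. 325.]
[558, -178] crown [247. 211.] tip [231. 290.] bow c [251. 255.] box corner [258. 395.] [313. 375.] [207. 321.]
```

>>> drive_tool([
  {"jaw": 1, "travel": [0.0, 0.002, 0.03], "twist": 0},
  {"jaw": 1, "travel": [0.0, 0.002, 0.06], "twist": 0},
  {"jaw": 1, "travel": [0.0, 0.002, 0.085], "twist": 0},
  {"jaw": 1, "travel": [0.0, 0.002, 0.1], "twist": 0},
  {"jaw": 0.6, "travel": [0.0, 0.002, 0.106], "twist": 0},
  {"jaw": 0.4, "travel": [0.0, 0.002, 0.106], "twist": 0},
  {"jaw": 0.3, "travel": [0.0, 0.002, 0.106], "twist": 0},
  {"jaw": 0.25, "travel": [0.0, 0.002, 0.106], "twist": 0},
])

```text
t: 3.02
eef_pos: [560.9, -172.0, 216.1]
tcp_rot: [-3.141, 0.002, 2.861]
ft_force: [0.0, 0.5, 0.8]
opening: 0.773
grip_force: 0.0
```

>>> drive_tool([
  {"jaw": 0.2, "travel": [0, 0, 0], "twist": 0},
  {"jaw": 0.18, "travel": [0, 0, 0], "twist": 0},
  {"jaw": 0.16, "travel": [0, 0, 0], "twist": 0},
  {"jaw": 0.14, "travel": [0, 0, 0], "twist": 0},
  {"jaw": 0, "travel": [0, 0, 0], "twist": 0},
  {"jaw": 0, "travel": [0, 0, 0], "twist": 0},
  {"jaw": 0, "travel": [0, 0, 0], "twist": 0},
  {"jaw": 0, "travel": [0, 0, 0], "twist": 0},
])

```text
t: 3.68
eef_pos: [560.4, -172.3, 214.6]
tcp_rot: [3.141, -0.0, 2.861]
ft_force: [0.9, -0.3, -0.4]
opening: 0.215
grip_force: 0.0
```

```bash
python3 -c "
from h import *
go(560.5,-176,213,2.86);print(state()['opening'],state()['grip_force'])"
```

```text
t 3.68 pos [ 560.4 -172.3  214.6] rot [ 3.141 -0.     2.861] F [ 0.9 -0.3 -0.4] M [ 0.   -0.02 -0.  ] travel [-0.0011 -0.0035  0.0016] twist 0.001
0.21509962603592117 0.0
```

>>> drive_tool([
  {"jaw": 0, "travel": [0, -0.002, 0.0], "twist": 0},
  {"jaw": 0, "travel": [0, -0.002, 0], "twist": 0},
  {"jaw": 0, "travel": [0, -0.002, 0], "twist": 0},
  {"jaw": 0, "travel": [0, -0.002, 0], "twist": 0},
  {"jaw": 0, "travel": [0, -0.002, 0], "twist": 0},
  {"jaw": 0, "travel": [0, -0.002, 0], "twist": 0},
])

```text
t: 4.18
eef_pos: [559.9, -174.2, 214.6]
tcp_rot: [3.142, 0.0, 2.861]
ft_force: [0.1, -0.5, -1.3]
opening: 0.146
grip_force: 30.0
```

```bash
python3 -c "
from h import *
go(560.5,-176,213,2.86);print(state()['opening'],state()['grip_force'])"
```

```text
t 4.18 pos [ 559.9 -174.2  214.6] rot [3.142 0.    2.861] F [ 0.1 -0.5 -1.3] M [-0.29 -0.1  -0.04] travel [-0.0011 -0.0015  0.0016] twist 0.001
0.14592734595026388 29.975041284305917
```

>>> drive_tool([
  {"jaw": 0, "travel": [0, 0, -0.004], "twist": 0},
  {"jaw": 0, "travel": [0, 0, -0.01], "twist": 0},
  {"jaw": 0, "travel": [0, 0, -0.02], "twist": 0},
  {"jaw": 0, "travel": [0, 0, -0.035], "twist": 0},
  {"jaw": 0, "travel": [0, 0, -0.055], "twist": 0},
  {"jaw": 0, "travel": [0, 0, -0.08], "twist": 0},
  {"jaw": 0, "travel": [0, 0, -0.105], "twist": 0},
  {"jaw": 0, "travel": [0, 0, -0.12], "twist": 0},
])

```text
t: 4.85
eef_pos: [560.1, -174.2, 338.1]
tcp_rot: [-3.141, 0.003, 2.861]
ft_force: [0.2, -0.2, -5.0]
opening: 0.146
grip_force: 30.0
```

```bash
python3 -c "
from h import *
go(480,-10,320,3.0785);print(state()['opening'],state()['grip_force'])"
```

```text
t 4.85 pos [ 560.1 -174.2  338.1] rot [-3.141e+00  3.000e-03  2.861e+00] F [ 0.2 -0.2 -5. ] M [-0.06 -0.18 -0.01] travel [0.1225 0.1355 0.0177] twist -0.218
0.1456937273953979 29.97301114599395
```

>>> drive_tool([
  {"jaw": 0, "travel": [0.008, 0.009, 0], "twist": -0.02},
  {"jaw": 0, "travel": [0.024, 0.026, 0], "twist": -0.05},
  {"jaw": 0, "travel": [0.044, 0.048, 0], "twist": -0.09},
  {"jaw": 0, "travel": [0.064, 0.07, 0], "twist": -0.125},
  {"jaw": 0, "travel": [0.084, 0.092, 0], "twist": -0.16},
  {"jaw": 0, "travel": [0.102, 0.112, 0], "twist": -0.19},
  {"jaw": 0, "travel": [0.116, 0.128, 0], "twist": -0.21},
  {"jaw": 0, "travel": [0.122, 0.136, 0], "twist": -0.218},
])

```text
t: 5.52
eef_pos: [478.1, -7.2, 334.3]
tcp_rot: [3.141, -0.001, 3.082]
ft_force: [1.4, -0.7, -5.4]
opening: 0.144
grip_force: 30.0
```

```bash
python3 -c "
from h import *
go(508,152,320,3.0785);print(state()['opening'],state()['grip_force'])"
```

```text
t 5.52 pos [478.1  -7.2 334.3] rot [ 3.141e+00 -1.000e-03  3.082e+00] F [ 1.4 -0.7 -5.4] M [-0.18 -0.21  0.02] travel [-0.0204  0.1606  0.0145] twist 0.004
0.14445384308867235 29.993084196248674
```

Next I'll move beside the pin and look.

>>> drive_tool([
  {"jaw": 0, "travel": [-0.001, 0.01, 0], "twist": 0},
  {"jaw": 0, "travel": [-0.004, 0.03, 0], "twist": 0},
  {"jaw": 0, "travel": [-0.007, 0.056, 0.003], "twist": 0},
  {"jaw": 0, "travel": [-0.01, 0.084, 0.007], "twist": 0.004},
  {"jaw": 0, "travel": [-0.014, 0.112, 0.01], "twist": 0.004},
  {"jaw": 0, "travel": [-0.017, 0.136, 0.014], "twist": 0.004},
  {"jaw": 0, "travel": [-0.02, 0.152, 0.018], "twist": 0.004},
  {"jaw": 0, "travel": [-0.02, 0.16, 0.02], "twist": 0.004},
])

```text
t: 6.18
eef_pos: [510.9, 150.5, 313.5]
tcp_rot: [3.141, -0.001, 3.076]
ft_force: [0.1, -0.3, -5.3]
opening: 0.146
grip_force: 30.0
```

>>> drive_tool([
  {"jaw": 0, "travel": [0, 0, 0], "twist": 0},
  {"jaw": 0, "travel": [0, 0, 0], "twist": 0},
  {"jaw": 0, "travel": [0, 0, 0], "twist": 0},
])

```text
t: 6.43
eef_pos: [510.4, 147.8, 314.7]
tcp_rot: [-3.141, 0.0, 3.074]
ft_force: [-0.2, 0.2, -5.1]
opening: 0.146
grip_force: 30.0
```

Run:
```python
from h import *
go(508,152,314,3.0785)
s=read_camera('scene');save(s,'s4')
a=s['frame'][85:235,290:450,::-1]
A=cv2.resize(a,(640,600),interpolation=cv2.INTER_CUBIC)
cv2.imwrite('pics/c4.png',A)
st=state();tcp=st['eef_pos'];x=np.array([.998,-.063,0]);y=np.array([.063,.998,0]);o=tcp-[0,0,164.6]
f=lambda X:((proj(s,X)-[290,85])*4+2).round(0)
for n,q in dict(crown=(0,0,180),tiplo=(11,7,128),tiphi=(18,7,128),bowtop=(0,7,158),neck=(4,7,104),boxc=(18,37,76),boxc2=(-18,37,76),boxd=(18,37,0)).items(): print(n,f(o+q[0]*x+q[1]*y+[0,0,q[2]]))
for d in(-80,0,80): print('pin axis',f(np.array([572.5,148.5,252.4])+d*y))
```

```text
t 6.43 pos [510.4 147.8 314.7] rot [-3.141  0.     3.074] F [-0.2  0.2 -5.1] M [ 0.09 -0.01  0.03] travel [0.0027 0.004  0.0007] twist -0.004
crown [434. 233.]
tiplo [417. 315.]
tiphi [409. 320.]
bowtop [437. 268.]
neck [419. 338.]
boxc [433. 409.]
boxc2 [472. 380.]
boxd [414. 488.]
pin axis [253. 311.]
pin axis [348. 384.]
pin axis [453. 465.]
```

View pics/c4.png

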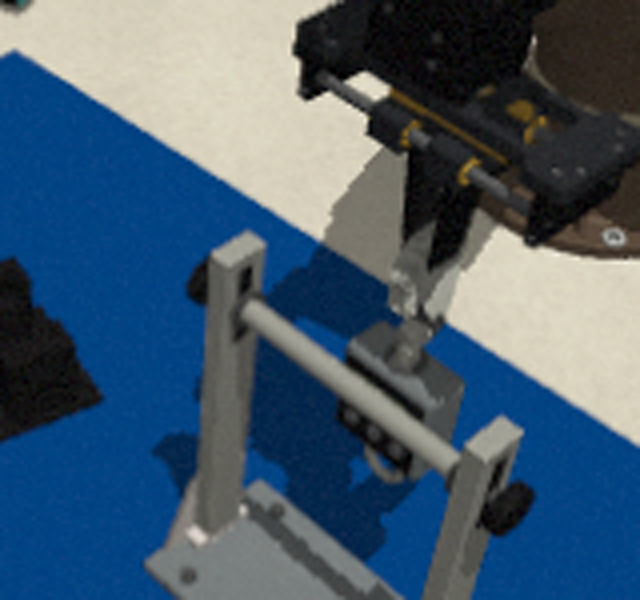

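The box top corner at (437,407), the tip at (405,308) and the pin line through (348,382) all match the prediction to within about 3 mm. Next I'll move the tip over the pin and feel the pin's height with the tip's foot.

>>> drive_tool([
  {"jaw": 0, "travel": [-0.006, 0, 0], "twist": -0.002},
  {"jaw": 0, "travel": [-0.016, 0, 0], "twist": -0.004},
  {"jaw": 0, "travel": [-0.026, 0, 0], "twist": -0.004},
  {"jaw": 0, "travel": [-0.036, 0, 0], "twist": -0.004},
  {"jaw": 0, "travel": [-0.044, 0, 0.002], "twist": -0.004},
  {"jaw": 0, "travel": [-0.048, 0, 0.005], "twist": -0.004},
  {"jaw": 0, "travel": [-0.048, 0, 0.009], "twist": -0.004},
  {"jaw": 0, "travel": [-0.048, 0, 0.011], "twist": -0.004},
])

```text
t: 7.15
eef_pos: [558.3, 145.4, 302.6]
tcp_rot: [-3.141, -0.001, 3.079]
ft_force: [0.2, 0.1, -5.3]
opening: 0.146
grip_force: 30.0
```

>>> drive_tool([
  {"jaw": 0, "travel": [0, 0, 0.0005], "twist": 0},
  {"jaw": 0, "travel": [0, 0, 0.001], "twist": 0},
  {"jaw": 0, "travel": [0, 0, 0.001], "twist": 0},
])

```text
t: 7.4
eef_pos: [558.2, 145.6, 302.8]
tcp_rot: [3.141, 0.001, 3.079]
ft_force: [-0.5, -0.3, -4.7]
opening: 0.143
grip_force: 30.0
```

```bash
python3 -c "
from h import *
go(558,149.4,302,3.0785)"
```

```text
t 7.40 pos [558.2 145.6 302.8] rot [3.141e+00 1.000e-03 3.079e+00] F [-0.5 -0.3 -4.7] M [ 0.09 -0.1  -0.04] travel [0.0004 0.0038 0.0008] twist 0.000
```

>>> drive_tool([
  {"jaw": 0, "travel": [0, 0, 0.0007], "twist": 0},
  {"jaw": 0, "travel": [0, 0, 0.0014], "twist": 0},
  {"jaw": 0, "travel": [0, 0, 0.002], "twist": 0},
  {"jaw": 0, "travel": [0, 0, 0.002], "twist": 0},
])

```text
t: 7.73
eef_pos: [558.2, 145.5, 300.6]
tcp_rot: [3.142, 0.0, 3.079]
ft_force: [0.1, 0.9, -5.9]
opening: 0.142
grip_force: 30.0
```

>>> drive_tool([
  {"jaw": 0, "travel": [0, 0, 0.0005], "twist": 0},
  {"jaw": 0, "travel": [0, 0, 0.001], "twist": 0},
  {"jaw": 0, "travel": [0, 0, 0.001], "twist": 0},
])

```text
t: 7.98
eef_pos: [558.2, 145.5, 299.5]
tcp_rot: [3.142, -0.0, 3.079]
ft_force: [0.2, -0.0, -5.8]
opening: 0.146
grip_force: 30.0
```

>>> drive_tool([
  {"jaw": 0, "travel": [0, 0, 0.0005], "twist": 0},
  {"jaw": 0, "travel": [0, 0, 0.001], "twist": 0},
  {"jaw": 0, "travel": [0, 0, 0.001], "twist": 0},
])

```text
t: 8.23
eef_pos: [558.2, 145.5, 298.5]
tcp_rot: [3.142, -0.0, 3.079]
ft_force: [0.5, -0.4, -5.5]
opening: 0.144
grip_force: 30.0
```

>>> drive_tool([
  {"jaw": 0, "travel": [0, 0, 0.0005], "twist": 0},
  {"jaw": 0, "travel": [0, 0, 0.001], "twist": 0},
  {"jaw": 0, "travel": [0, 0, 0.001], "twist": 0},
])

```text
t: 8.48
eef_pos: [558.2, 145.5, 297.5]
tcp_rot: [3.142, -0.0, 3.079]
ft_force: [-0.2, -0.2, -4.9]
opening: 0.147
grip_force: 30.0
```

>>> drive_tool([
  {"jaw": 0, "travel": [0, 0, 0.0005], "twist": 0},
  {"jaw": 0, "travel": [0, 0, 0.001], "twist": 0},
  {"jaw": 0, "travel": [0, 0, 0.001], "twist": 0},
])

```text
t: 8.73
eef_pos: [558.2, 145.5, 296.5]
tcp_rot: [3.142, -0.0, 3.079]
ft_force: [0.5, 0.3, -5.5]
opening: 0.146
grip_force: 30.0
```

>>> drive_tool([
  {"jaw": 0, "travel": [0, 0, 0.0005], "twist": 0},
  {"jaw": 0, "travel": [0, 0, 0.001], "twist": 0},
  {"jaw": 0, "travel": [0, 0, 0.001], "twist": 0},
])

```text
t: 8.98
eef_pos: [558.2, 145.5, 295.5]
tcp_rot: [3.142, -0.0, 3.079]
ft_force: [0.6, -0.9, -5.7]
opening: 0.144
grip_force: 30.0
```

>>> drive_tool([
  {"jaw": 0, "travel": [0, 0, 0.0005], "twist": 0},
  {"jaw": 0, "travel": [0, 0, 0.001], "twist": 0},
  {"jaw": 0, "travel": [0, 0, 0.001], "twist": 0},
])

```text
t: 9.23
eef_pos: [558.2, 145.5, 294.6]
tcp_rot: [3.141, -0.0, 3.079]
ft_force: [0.3, -1.0, -4.6]
opening: 0.142
grip_force: 30.0
```

>>> drive_tool([
  {"jaw": 0, "travel": [0, 0, 0.0005], "twist": 0},
  {"jaw": 0, "travel": [0, 0, 0.001], "twist": 0},
  {"jaw": 0, "travel": [0, 0, 0.001], "twist": 0},
])

```text
t: 9.48
eef_pos: [558.2, 145.5, 293.5]
tcp_rot: [3.142, -0.0, 3.079]
ft_force: [-0.0, 0.1, -5.5]
opening: 0.145
grip_force: 30.0
```

No contact yet, though I expected it at about 297. I'll look.

Run:
```python
from h import *
go(558,149.4,293,3.0785)
s=read_camera('scene')
a=s['frame'][120:220,320:440,::-1]
cv2.imwrite('pics/c5.png',cv2.resize(a,(720,600),interpolation=cv2.INTER_CUBIC))
tcp=state()['eef_pos'];x=np.array([.998,-.063,0]);y=np.array([.063,.998,0]);o=tcp-[0,0,164.6]
f=lambda X:((proj(s,X)-[320,120])*6+3).round(0)
for n,q in dict(crown=(0,0,180),tiplo=(11,7,128),tiphi=(18,7,128),tipout=(22,7,148),tipoutb=(22,-7,148),boxc=(18,37,76),boxc2=(-18,37,76),boxd=(18,37,0),boxe=(18,-37,76)).items(): print(n,f(o+q[0]*x+q[1]*y+[0,0,q[2]]))
for d in(-80,0,80): print('pin axis',f(np.array([572.5,148.5,252.4])+d*y))
```

```text
t 9.48 pos [558.2 145.5 293.5] rot [ 3.142 -0.     3.079] F [-0.   0.1 -5.5] M [ 0.01  0.03 -0.01] travel [0.0005 0.0039 0.0005] twist 0.000
crown [379. 239.]
tiplo [355. 359.]
tiphi [343. 368.]
tipout [342. 337.]
tipoutb [315. 317.]
boxc [383. 499.]
boxc2 [444. 454.]
boxd [359. 612.]
boxe [251. 394.]
pin axis [199. 256.]
pin axis [343. 366.]
pin axis [499. 487.]
```

View pics/c5.png

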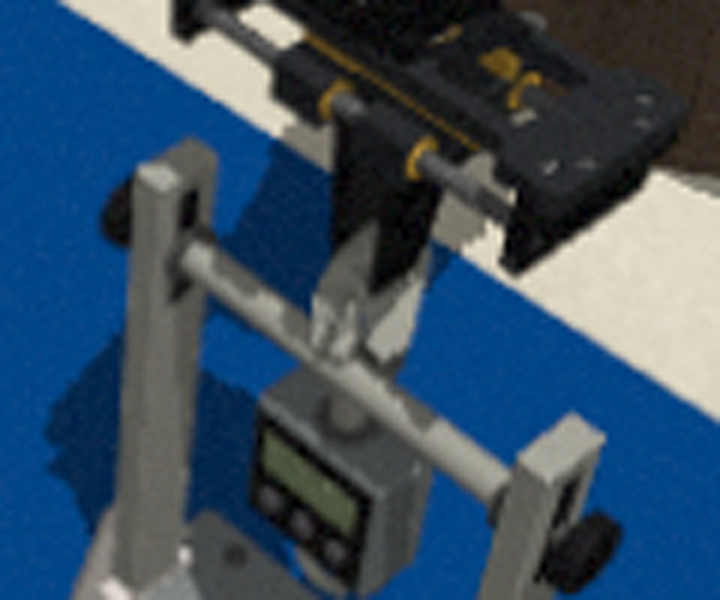

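The tip's foot at (337,358) sits right above the pin (centre near (343,370)), still slightly clear. I'll carry on down.

>>> drive_tool([
  {"jaw": 0, "travel": [0, 0, 0.0005], "twist": 0},
  {"jaw": 0, "travel": [0, 0, 0.001], "twist": 0},
  {"jaw": 0, "travel": [0, 0, 0.001], "twist": 0},
])

```text
t: 9.78
eef_pos: [558.3, 145.5, 293.0]
tcp_rot: [3.141, 0.001, 3.079]
ft_force: [-1.1, 0.5, -1.7]
opening: 0.142
grip_force: 30.0
```

>>> drive_tool([
  {"jaw": 0, "travel": [0, 0, 0.0005], "twist": 0},
  {"jaw": 0, "travel": [0, 0, 0.001], "twist": 0},
  {"jaw": 0, "travel": [0, 0, 0.001], "twist": 0},
])

```text
t: 10.03
eef_pos: [558.4, 145.6, 292.9]
tcp_rot: [3.141, 0.002, 3.079]
ft_force: [-3.4, -0.6, 6.6]
opening: 0.145
grip_force: 30.0
```

Contact is at about z = 293.2. I'll raise the hook to put the pin at mid-mouth (TCP 297.3), then advance.

>>> drive_tool([
  {"jaw": 0, "travel": [0, 0, -0.002], "twist": 0},
  {"jaw": 0, "travel": [0, 0, -0.004], "twist": 0},
  {"jaw": 0, "travel": [0, 0, -0.0058], "twist": 0},
  {"jaw": 0, "travel": [0, 0, -0.0058], "twist": 0},
  {"jaw": 0, "travel": [0, 0, -0.0058], "twist": 0},
])

```text
t: 10.45
eef_pos: [558.3, 145.5, 297.2]
tcp_rot: [3.142, -0.0, 3.079]
ft_force: [-0.9, 0.1, -5.4]
opening: 0.145
grip_force: 30.0
```

>>> drive_tool([
  {"jaw": 0, "travel": [-0.0015, 0, 0], "twist": 0},
  {"jaw": 0, "travel": [-0.003, 0, 0], "twist": 0},
  {"jaw": 0, "travel": [-0.0045, 0, 0], "twist": 0},
  {"jaw": 0, "travel": [-0.006, 0, 0], "twist": 0},
  {"jaw": 0, "travel": [-0.006, 0, 0], "twist": 0},
])

```text
t: 10.87
eef_pos: [564.0, 145.1, 297.1]
tcp_rot: [-3.142, -0.001, 3.079]
ft_force: [-3.1, 0.4, -4.3]
opening: 0.145
grip_force: 30.0
```

```bash
python3 -c "
from h import *
go(572.5,145,297.3,3.0785)"
```

```text
t 10.87 pos [564.  145.1 297.1] rot [-3.142e+00 -1.000e-03  3.079e+00] F [-3.1  0.4 -4.3] M [ 0.08  0.71 -0.01] travel [-0.0084  0.0004 -0.0002] twist 0.000
```

>>> drive_tool([
  {"jaw": 0, "travel": [-0.001, 0, 0], "twist": 0},
  {"jaw": 0, "travel": [-0.002, 0, 0], "twist": 0},
  {"jaw": 0, "travel": [-0.003, 0, 0], "twist": 0},
  {"jaw": 0, "travel": [-0.003, 0, 0], "twist": 0},
])

```text
t: 11.2
eef_pos: [567.2, 145.0, 297.3]
tcp_rot: [-3.142, -0.001, 3.079]
ft_force: [-4.0, -0.4, -6.3]
opening: 0.146
grip_force: 30.0
```

>>> drive_tool([
  {"jaw": 0, "travel": [-0.001, 0, 0], "twist": 0},
  {"jaw": 0, "travel": [-0.002, 0, 0], "twist": 0},
  {"jaw": 0, "travel": [-0.002, 0, 0], "twist": 0},
])

```text
t: 11.45
eef_pos: [569.2, 144.8, 297.3]
tcp_rot: [3.142, -0.001, 3.079]
ft_force: [-4.6, 0.6, -6.5]
opening: 0.149
grip_force: 30.0
```

>>> drive_tool([
  {"jaw": 0, "travel": [-0.001, 0, 0], "twist": 0},
  {"jaw": 0, "travel": [-0.002, 0, 0], "twist": 0},
  {"jaw": 0, "travel": [-0.002, 0, 0], "twist": 0},
])

```text
t: 11.7
eef_pos: [571.0, 144.7, 297.2]
tcp_rot: [-3.142, -0.001, 3.079]
ft_force: [-5.8, -0.2, -6.5]
opening: 0.145
grip_force: 30.0
```

>>> drive_tool([
  {"jaw": 0, "travel": [-0.001, 0, 0], "twist": 0},
  {"jaw": 0, "travel": [-0.002, 0, 0], "twist": 0},
  {"jaw": 0, "travel": [-0.002, 0, 0], "twist": 0},
])

```text
t: 11.95
eef_pos: [572.8, 144.6, 297.0]
tcp_rot: [-3.141, -0.002, 3.079]
ft_force: [-5.8, 0.5, -7.7]
opening: 0.144
grip_force: 30.0
```

Run:
```python
from h import *
go(572.5,145,297.3,3.0785)
s=read_camera('scene');t=read_camera('top')
a=s['frame'][130:230,320:420,::-1]
cv2.imwrite('pics/c6.png',cv2.resize(a,(600,600),interpolation=cv2.INTER_CUBIC))
```

```text
t 11.95 pos [572.8 144.6 297. ] rot [-3.141e+00 -2.000e-03  3.079e+00] F [-5.8  0.5 -7.7] M [ 0.19  1.43 -0.02] travel [ 0.0003  0.0004 -0.0003] twist 0.000
```

View pics/c6.png

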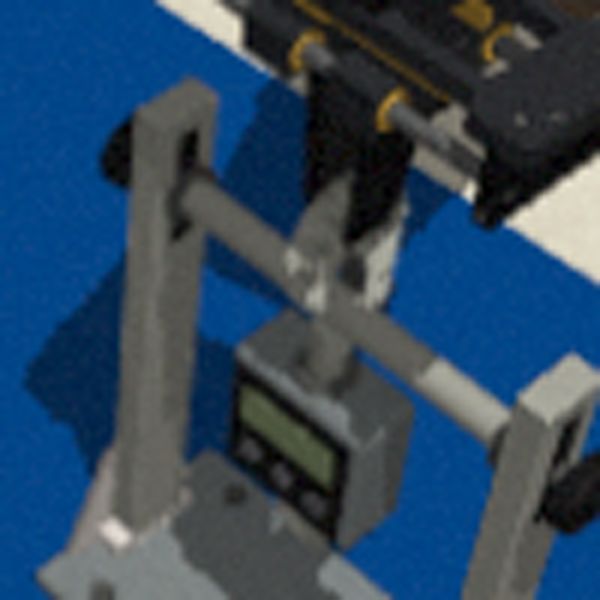

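The tip at (305,270) is now in front of and above the pin, so the pin is in the mouth. I'll push on until the force shows the folded latch against the shank.

>>> drive_tool([
  {"jaw": 0, "travel": [-0.001, 0, 0], "twist": 0},
  {"jaw": 0, "travel": [-0.0015, 0, 0], "twist": 0},
  {"jaw": 0, "travel": [-0.0015, 0, 0], "twist": 0},
])

```text
t: 12.3
eef_pos: [574.0, 144.5, 296.8]
tcp_rot: [-3.141, -0.003, 3.079]
ft_force: [-7.4, 0.4, -8.8]
opening: 0.145
grip_force: 30.0
```

>>> drive_tool([
  {"jaw": 0, "travel": [-0.001, 0, 0], "twist": 0},
  {"jaw": 0, "travel": [-0.0015, 0, 0], "twist": 0},
  {"jaw": 0, "travel": [-0.0015, 0, 0], "twist": 0},
])

```text
t: 12.55
eef_pos: [575.5, 144.4, 296.7]
tcp_rot: [-3.141, -0.003, 3.079]
ft_force: [-7.1, 0.2, -8.2]
opening: 0.143
grip_force: 30.0
```

>>> drive_tool([
  {"jaw": 0, "travel": [0, 0, 0.001], "twist": 0},
  {"jaw": 0, "travel": [0, 0, 0.0015], "twist": 0},
  {"jaw": 0, "travel": [0, 0, 0.0015], "twist": 0},
])

```text
t: 12.8
eef_pos: [576.1, 144.4, 296.3]
tcp_rot: [3.141, 0.0, 3.079]
ft_force: [-5.9, -0.1, -4.4]
opening: 0.145
grip_force: 30.0
```

Run:
```python
from h import *
go(572.5,145,297.3,3.0785)
s=read_camera('scene')
x=np.array([.998,-.063,0]);y=np.array([.063,.998,0]);tcp=state()['eef_pos'];o=tcp-[0,0,164.6]
f=lambda X:((proj(s,X)-[320,130])*6+3).round(0)
for n,q in dict(boxtopnear=(18,37,76),boxnearback=(-18,37,76),botnear=(18,37,0),topfar=(18,-37,76),tipfoot=(18,7,128)).items(): print(n,f(o+q[0]*x+q[1]*y+[0,0,q[2]]))
a=s['frame'][130:230,320:420,::-1]
cv2.imwrite('pics/c7.png',cv2.resize(a,(600,600),interpolation=cv2.INTER_CUBIC))
```

```text
t 12.80 pos [576.1 144.4 296.3] rot [3.141 0.    3.079] F [-5.9 -0.1 -4.4] M [0.05 1.35 0.03] travel [ 0.0036  0.0003 -0.001 ] twist 0.000
boxtopnear [352. 458.]
boxnearback [414. 412.]
botnear [331. 571.]
topfar [220. 351.]
tipfoot [311. 326.]
```

View pics/c7.png

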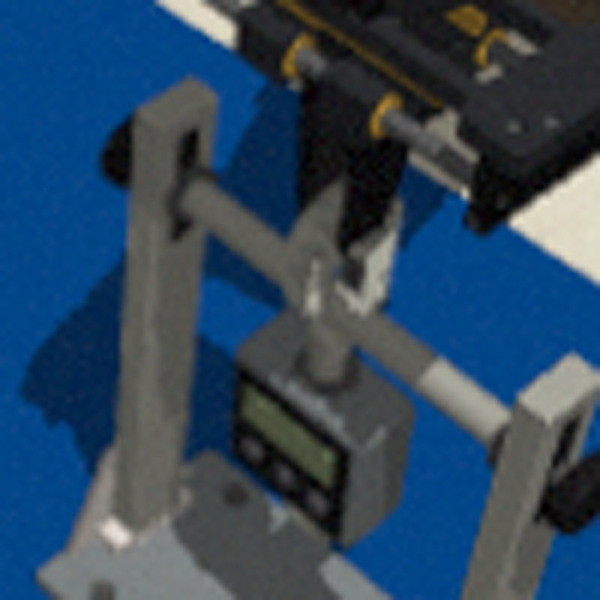

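The tip at (315,275) is in front of the pin, with the box near corner at (362,440). I'll check numerically whether the scale has tilted in the grip, using the display.

Run:
```python
from h import *
s=read_camera('scene')
x=np.array([.998,-.063,0]);y=np.array([.063,.998,0])
for n,off,tcp in(('c5',(320,120),(558.2,145.5,293.5)),('c6',(320,130),(572.8,144.6,297.)),('c7',(320,130),(576.1,144.4,296.3))):
    im=cv2.imread(f'pics/{n}.png').astype(int)
    m=((im[:,:,1]-im[:,:,0]>18)&(im[:,:,2]-im[:,:,0]>8)).astype(np.uint8);m[:300]=0
    k,l,st,ce=cv2.connectedComponentsWithStats(m);i=1+np.argmax(st[1:,4])
    r=cv2.minAreaRect(np.argwhere(l==i)[:,::-1].astype(np.float32))
    pts=np.argwhere(l==i)[:,::-1]
    E=[pts[np.argmin(pts@v)]for v in((1,0),(0,1),(-1,0),(0,-1))]
    o=np.array(tcp)-[0,0,164.6]
    f=lambda q:((proj(s,o+q[0]*x+q[1]*y+[0,0,q[2]])-off)*6+3).round(0)
    print(n,st[i],ce[i].round(1),'pred c(z=50)',f((18,0,50)),'d/dx',((f((28,0,50))-f((18,0,50)))/10),'dz',(f((18,0,60))-f((18,0,50)))/10,'ext',[e.tolist() for e in E])
```

```text
c5 [ 543  300  177  111 9717] [660.1 337.3] pred c(z=50) [309. 486.] d/dx [-1.7  1.2] dz [ 0.2 -1.5] ext [[543, 300], [543, 300], [719, 300], [717, 410]]
c6 [ 242  391   91   92 2769] [286.8 435. ] pred c(z=50) [285. 439.] d/dx [-1.7  1.2] dz [ 0.2 -1.6] ext [[242, 409], [248, 391], [332, 458], [323, 482]]
c7 [ 246  393   88   88 2280] [289.4 435.7] pred c(z=50) [279. 444.] d/dx [-1.7  1.2] dz [ 0.2 -1.6] ext [[246, 406], [251, 393], [333, 461], [324, 480]]
```

The pin seems to be up against the shank, since the box has stopped moving while the crown goes on by about 2°. I'll lower gently and watch Fz.

>>> drive_tool([
  {"jaw": 0, "travel": [0, 0, 0.001], "twist": 0},
  {"jaw": 0, "travel": [0, 0, 0.002], "twist": 0},
  {"jaw": 0, "travel": [0, 0, 0.003], "twist": 0},
  {"jaw": 0, "travel": [0, 0, 0.003], "twist": 0},
])

```text
t: 13.23
eef_pos: [576.1, 144.4, 293.4]
tcp_rot: [3.141, 0.0, 3.079]
ft_force: [-5.7, 0.7, -2.6]
opening: 0.143
grip_force: 30.0
```

>>> drive_tool([
  {"jaw": 0, "travel": [0, 0, 0.001], "twist": 0},
  {"jaw": 0, "travel": [0, 0, 0.002], "twist": 0},
  {"jaw": 0, "travel": [0, 0, 0.002], "twist": 0},
])

```text
t: 13.48
eef_pos: [576.1, 144.5, 291.4]
tcp_rot: [3.141, 0.0, 3.079]
ft_force: [-6.5, 0.4, -2.6]
opening: 0.147
grip_force: 30.0
```

The pin is past the foot. I'll continue lowering.

>>> drive_tool([
  {"jaw": 0, "travel": [0, 0, 0.0015], "twist": 0},
  {"jaw": 0, "travel": [0, 0, 0.003], "twist": 0},
  {"jaw": 0, "travel": [0, 0, 0.0045], "twist": 0},
  {"jaw": 0, "travel": [0, 0, 0.006], "twist": 0},
  {"jaw": 0, "travel": [0, 0, 0.006], "twist": 0},
])

```text
t: 13.9
eef_pos: [576.0, 144.5, 285.3]
tcp_rot: [3.141, -0.0, 3.079]
ft_force: [-7.1, 0.8, -2.0]
opening: 0.145
grip_force: 30.0
```

>>> drive_tool([
  {"jaw": 0, "travel": [0, 0, 0.0015], "twist": 0},
  {"jaw": 0, "travel": [0, 0, 0.003], "twist": 0},
  {"jaw": 0, "travel": [0, 0, 0.0045], "twist": 0},
  {"jaw": 0, "travel": [0, 0, 0.006], "twist": 0},
  {"jaw": 0, "travel": [0, 0, 0.006], "twist": 0},
])

```text
t: 14.32
eef_pos: [575.8, 144.5, 279.3]
tcp_rot: [3.141, -0.0, 3.079]
ft_force: [-8.7, 0.2, -2.0]
opening: 0.144
grip_force: 30.0
```

>>> drive_tool([
  {"jaw": 0, "travel": [0.0005, 0, 0.0015], "twist": 0},
  {"jaw": 0, "travel": [0.001, 0, 0.003], "twist": 0},
  {"jaw": 0, "travel": [0.0015, 0, 0.0045], "twist": 0},
  {"jaw": 0, "travel": [0.0015, 0, 0.006], "twist": 0},
  {"jaw": 0, "travel": [0.0015, 0, 0.006], "twist": 0},
])

```text
t: 14.73
eef_pos: [574.9, 144.5, 272.8]
tcp_rot: [3.141, 0.001, 3.079]
ft_force: [-2.0, 0.7, -5.3]
opening: 0.145
grip_force: 30.0
```

>>> drive_tool([
  {"jaw": 0, "travel": [0.0005, 0, 0.001], "twist": 0},
  {"jaw": 0, "travel": [0.001, 0, 0.002], "twist": 0},
  {"jaw": 0, "travel": [0.001, 0, 0.003], "twist": 0},
  {"jaw": 0, "travel": [0.001, 0, 0.003], "twist": 0},
])

```text
t: 15.07
eef_pos: [573.6, 144.5, 269.5]
tcp_rot: [-3.142, -0.001, 3.079]
ft_force: [-3.3, -0.0, -7.5]
opening: 0.147
grip_force: 30.0
```

>>> drive_tool([
  {"jaw": 0, "travel": [0, 0, 0.001], "twist": 0},
  {"jaw": 0, "travel": [0, 0, 0.002], "twist": 0},
  {"jaw": 0, "travel": [0, 0, 0.003], "twist": 0},
  {"jaw": 0, "travel": [0, 0, 0.003], "twist": 0},
])

```text
t: 15.4
eef_pos: [574.1, 144.5, 266.9]
tcp_rot: [3.141, 0.001, 3.079]
ft_force: [-0.6, -0.4, -5.2]
opening: 0.146
grip_force: 30.0
```

>>> drive_tool([
  {"jaw": 0, "travel": [0, 0, 0.001], "twist": 0},
  {"jaw": 0, "travel": [0, 0, 0.0015], "twist": 0},
  {"jaw": 0, "travel": [0, 0, 0.0015], "twist": 0},
])

```text
t: 15.65
eef_pos: [573.8, 144.5, 265.4]
tcp_rot: [3.142, 0.0, 3.079]
ft_force: [0.2, -0.0, -5.2]
opening: 0.147
grip_force: 30.0
```

>>> drive_tool([
  {"jaw": 0, "travel": [0, 0, 0.0005], "twist": 0},
  {"jaw": 0, "travel": [0, 0, 0.001], "twist": 0},
  {"jaw": 0, "travel": [0, 0, 0.001], "twist": 0},
])

```text
t: 15.9
eef_pos: [573.7, 144.5, 264.3]
tcp_rot: [3.142, -0.0, 3.079]
ft_force: [-0.4, -0.3, -4.9]
opening: 0.145
grip_force: 30.0
```

>>> drive_tool([
  {"jaw": 0, "travel": [0, 0, 0.0005], "twist": 0},
  {"jaw": 0, "travel": [0, 0, 0.001], "twist": 0},
  {"jaw": 0, "travel": [0, 0, 0.001], "twist": 0},
])

```text
t: 16.15
eef_pos: [573.7, 144.6, 263.6]
tcp_rot: [3.142, 0.0, 3.079]
ft_force: [-0.6, 0.2, -4.0]
opening: 0.143
grip_force: 30.0
```

>>> drive_tool([
  {"jaw": 0, "travel": [0, 0, 0.0004], "twist": 0},
  {"jaw": 0, "travel": [0, 0, 0.0008], "twist": 0},
  {"jaw": 0, "travel": [0, 0, 0.0008], "twist": 0},
  {"jaw": 0, "travel": [0, 0, 0.0008], "twist": 0},
])

```text
t: 16.48
eef_pos: [573.8, 144.5, 263.4]
tcp_rot: [3.141, 0.001, 3.079]
ft_force: [-2.5, -0.9, 5.6]
opening: 0.147
grip_force: 30.0
```

It is seated at 263.6. Next the tug upwards.

>>> drive_tool([
  {"jaw": 0, "travel": [0, 0, -0.002], "twist": 0},
  {"jaw": 0, "travel": [0, 0, -0.004], "twist": 0},
  {"jaw": 0, "travel": [0, 0, -0.006], "twist": 0},
  {"jaw": 0, "travel": [0, 0, -0.008], "twist": 0},
  {"jaw": 0, "travel": [0, 0, -0.009], "twist": 0},
  {"jaw": 0, "travel": [0, 0, -0.009], "twist": 0},
])

```text
t: 16.98
eef_pos: [573.8, 144.5, 271.7]
tcp_rot: [3.141, 0.0, 3.079]
ft_force: [-0.8, -0.4, -4.8]
opening: 0.147
grip_force: 30.0
```

>>> drive_tool([
  {"jaw": 0, "travel": [0, 0, -0.0005], "twist": 0},
  {"jaw": 0, "travel": [0, 0, -0.001], "twist": 0},
  {"jaw": 0, "travel": [0, 0, -0.001], "twist": 0},
])

```text
t: 17.23
eef_pos: [573.7, 144.5, 272.6]
tcp_rot: [3.142, -0.0, 3.079]
ft_force: [-0.3, -0.3, -5.4]
opening: 0.149
grip_force: 30.0
```

>>> drive_tool([
  {"jaw": 0, "travel": [0, 0, -0.0005], "twist": 0},
  {"jaw": 0, "travel": [0, 0, -0.001], "twist": 0},
  {"jaw": 0, "travel": [0, 0, -0.001], "twist": 0},
])

```text
t: 17.48
eef_pos: [573.8, 144.5, 273.8]
tcp_rot: [3.141, 0.0, 3.079]
ft_force: [0.5, -0.9, -5.3]
opening: 0.145
grip_force: 30.0
```

>>> drive_tool([
  {"jaw": 0, "travel": [0, 0, -0.0005], "twist": 0},
  {"jaw": 0, "travel": [0, 0, -0.001], "twist": 0},
  {"jaw": 0, "travel": [0, 0, -0.001], "twist": 0},
])

```text
t: 17.73
eef_pos: [573.8, 144.6, 274.8]
tcp_rot: [3.141, 0.0, 3.079]
ft_force: [-1.1, -0.1, -5.9]
opening: 0.147
grip_force: 30.0
```

>>> drive_tool([
  {"jaw": 0, "travel": [0, 0, -0.0005], "twist": 0},
  {"jaw": 0, "travel": [0, 0, -0.001], "twist": 0},
  {"jaw": 0, "travel": [0, 0, -0.001], "twist": 0},
])

```text
t: 17.98
eef_pos: [573.8, 144.6, 275.7]
tcp_rot: [3.141, 0.0, 3.079]
ft_force: [-0.6, 1.1, -6.0]
opening: 0.15
grip_force: 30.0
```

>>> drive_tool([
  {"jaw": 0, "travel": [0, 0, -0.0004], "twist": 0},
  {"jaw": 0, "travel": [0, 0, -0.0008], "twist": 0},
  {"jaw": 0, "travel": [0, 0, -0.0008], "twist": 0},
])

```text
t: 18.23
eef_pos: [573.8, 144.5, 276.3]
tcp_rot: [3.142, 0.0, 3.079]
ft_force: [1.6, -0.8, -6.9]
opening: 0.144
grip_force: 30.0
```

Force is starting to build. Another step up.

>>> drive_tool([
  {"jaw": 0, "travel": [0, 0, -0.0004], "twist": 0},
  {"jaw": 0, "travel": [0, 0, -0.0008], "twist": 0},
  {"jaw": 0, "travel": [0, 0, -0.0008], "twist": 0},
])

```text
t: 18.48
eef_pos: [573.8, 144.5, 276.7]
tcp_rot: [-3.141, -0.0, 3.079]
ft_force: [3.3, -0.5, -12.9]
opening: 0.14
grip_force: 30.0
```

>>> drive_tool([
  {"jaw": 0, "travel": [0, 0, -0.0003], "twist": 0},
  {"jaw": 0, "travel": [0, 0, -0.0004], "twist": 0},
  {"jaw": 0, "travel": [0, 0, -0.0004], "twist": 0},
  {"jaw": 0, "travel": [0, 0, -0.0004], "twist": 0},
])

```text
t: 18.82
eef_pos: [573.6, 144.5, 277.0]
tcp_rot: [-3.141, -0.001, 3.079]
ft_force: [4.6, -0.8, -19.2]
opening: 0.145
grip_force: 30.0
```

The latch holds at about 14 N net. I'll lower it back to the seat.

>>> drive_tool([
  {"jaw": 0, "travel": [0, 0, 0.002], "twist": 0},
  {"jaw": 0, "travel": [0, 0, 0.004], "twist": 0},
  {"jaw": 0, "travel": [0, 0, 0.006], "twist": 0},
  {"jaw": 0, "travel": [0, 0, 0.008], "twist": 0},
  {"jaw": 0, "travel": [0, 0, 0.01], "twist": 0},
  {"jaw": 0, "travel": [0, 0, 0.012], "twist": 0},
  {"jaw": 0, "travel": [0, 0, 0.013], "twist": 0},
  {"jaw": 0, "travel": [0, 0, 0.013], "twist": 0},
])

```text
t: 19.48
eef_pos: [573.6, 144.6, 264.4]
tcp_rot: [3.142, -0.0, 3.079]
ft_force: [0.5, -1.1, -5.4]
opening: 0.152
grip_force: 30.0
```

>>> drive_tool([
  {"jaw": 0, "travel": [0, 0, 0.0005], "twist": 0},
  {"jaw": 0, "travel": [0, 0, 0.001], "twist": 0},
  {"jaw": 0, "travel": [0, 0, 0.001], "twist": 0},
])

```text
t: 19.73
eef_pos: [573.7, 144.6, 263.6]
tcp_rot: [3.142, 0.0, 3.079]
ft_force: [0.3, 0.2, -5.6]
opening: 0.149
grip_force: 30.0
```

>>> drive_tool([
  {"jaw": 0, "travel": [0, 0, 0.0004], "twist": 0},
  {"jaw": 0, "travel": [0, 0, 0.0007], "twist": 0},
  {"jaw": 0, "travel": [0, 0, 0.0007], "twist": 0},
])

```text
t: 19.98
eef_pos: [573.8, 144.6, 263.5]
tcp_rot: [3.141, 0.001, 3.079]
ft_force: [-0.8, 0.4, 1.5]
opening: 0.147
grip_force: 30.0
```

>>> drive_tool([
  {"jaw": 0.16, "travel": [0, 0, 0], "twist": 0},
  {"jaw": 0.18, "travel": [0, 0, 0], "twist": 0},
  {"jaw": 0.2, "travel": [0, 0, 0], "twist": 0},
  {"jaw": 0.25, "travel": [0, 0, 0], "twist": 0},
  {"jaw": 0.3, "travel": [0, 0, 0], "twist": 0},
  {"jaw": 0.35, "travel": [0, 0, 0], "twist": 0},
  {"jaw": 0.4, "travel": [0, 0, 0], "twist": 0},
  {"jaw": 0.4, "travel": [0, 0, 0], "twist": 0},
])

```text
t: 20.65
eef_pos: [573.7, 144.6, 262.9]
tcp_rot: [3.142, 0.0, 3.079]
ft_force: [-0.1, 0.6, 0.2]
opening: 0.388
grip_force: 0.0
```

>>> drive_tool([
  {"jaw": 0.4, "travel": [0, 0, 0], "twist": 0},
  {"jaw": 0.4, "travel": [0, 0, -0.005], "twist": 0},
  {"jaw": 0.4, "travel": [0, 0, -0.015], "twist": 0},
  {"jaw": 0.4, "travel": [0, 0, -0.03], "twist": 0},
  {"jaw": 0.4, "travel": [0, 0, -0.05], "twist": 0},
  {"jaw": 0.4, "travel": [0, 0, -0.07], "twist": 0},
  {"jaw": 0.4, "travel": [0, 0, -0.09], "twist": 0},
  {"jaw": 0.4, "travel": [0, 0, -0.1], "twist": 0},
])

```text
t: 21.32
eef_pos: [574.1, 144.6, 366.4]
tcp_rot: [3.141, 0.004, 3.079]
ft_force: [0.2, 0.0, 0.3]
opening: 0.401
grip_force: 0.0
```

>>> drive_tool([
  {"jaw": 0.4, "travel": [0, 0, 0], "twist": 0},
  {"jaw": 0.4, "travel": [0, 0, 0], "twist": 0},
  {"jaw": 0.4, "travel": [0, 0, 0], "twist": 0},
  {"jaw": 0.4, "travel": [0, 0, 0], "twist": 0},
  {"jaw": 0.4, "travel": [0, 0, 0], "twist": 0},
  {"jaw": 0.4, "travel": [0, 0, 0], "twist": 0},
  {"jaw": 0.4, "travel": [0, 0, 0], "twist": 0},
  {"jaw": 0.4, "travel": [0, 0, 0], "twist": 0},
])

```text
t: 21.98
eef_pos: [573.7, 144.5, 362.7]
tcp_rot: [3.142, -0.0, 3.079]
ft_force: [-0.4, 0.5, -0.4]
opening: 0.401
grip_force: 0.0
```

Run:
```python
from h import *
go(573,145,364,3.0785)
s0=read_camera('scene')
for i in range(6):
    s=read_camera('scene'); d=cv2.absdiff(s['frame'],s0['frame'])[150:240,340:420]
    print('diff',d.max(),round(float(d.mean()),2),'t',state()['t'])
cv2.imwrite('pics/c8.png',cv2.resize(s['frame'][140:240,320:420,::-1],(600,600),interpolation=cv2.INTER_CUBIC))
x=np.array([.998,-.063,0]);y=np.array([.063,.998,0]);o=np.array([573.7,144.6,263.5-164.6])
f=lambda q:((proj(s,o+q[0]*x+q[1]*y+[0,0,q[2]])-[320,140])*6+3).round(0)
for n,q in dict(nt=(18,37,76),nb=(18,37,0),ft=(18,-37,76),bt=(-18,37,76),disp=(18,0,50)).items():print(n,f(q))
```

```text
t 21.98 pos [573.7 144.5 362.7] rot [ 3.142 -0.     3.079] F [-0.4  0.5 -0.4] M [ 0.02  0.01 -0.01] travel [ 0.0007  0.0004 -0.0013] twist 0.000
diff 30 2.32 t 22.0833
diff 27 2.3 t 22.1333
diff 34 2.33 t 22.1833
diff 34 2.35 t 22.2333
diff 35 2.33 t 22.2833
diff 35 2.32 t 22.3333
nt [347. 445.]
nb [326. 553.]
ft [219. 339.]
bt [407. 400.]
disp [276. 430.]
```

View pics/c8.png

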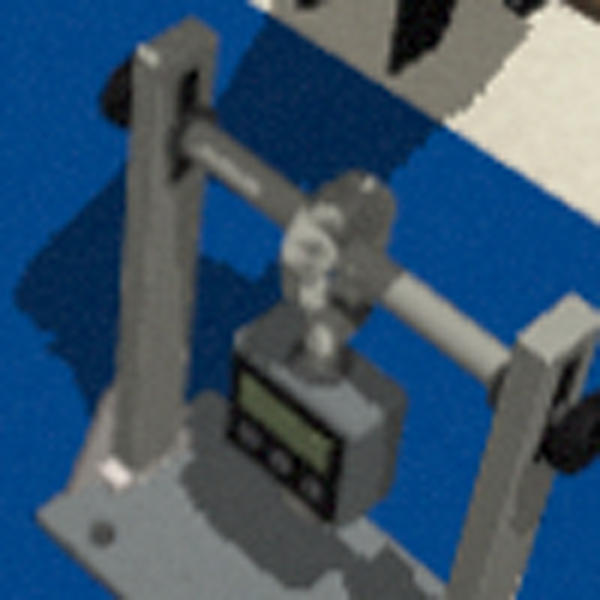

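The scale hangs on the pin: crown at (355,190), tip in front of the pin at (310,245), box upright with the display at (285,425). I'll let it settle and check for sway.

>>> drive_tool([
  {"jaw": 0.4, "travel": [0, 0, -0.005], "twist": 0},
  {"jaw": 0.4, "travel": [0, 0, -0.01], "twist": 0},
  {"jaw": 0.4, "travel": [0, 0, -0.01], "twist": 0},
  {"jaw": 0.4, "travel": [0, 0, -0.01], "twist": 0},
  {"jaw": 0.4, "travel": [0, 0, -0.01], "twist": 0},
  {"jaw": 0.4, "travel": [0, 0, -0.01], "twist": 0},
  {"jaw": 0.4, "travel": [0, 0, -0.01], "twist": 0},
  {"jaw": 0.4, "travel": [0, 0, -0.01], "twist": 0},
])

```text
t: 23.0
eef_pos: [573.7, 144.5, 372.8]
tcp_rot: [3.142, -0.0, 3.079]
ft_force: [0.1, -0.1, 0.6]
opening: 0.4
grip_force: 0.0
```

Run:
```python
from h import *
for i in range(30):
    im=read_camera('scene')['frame'][190:230,350:390].astype(int)
    m=(im[:,:,1]-im[:,:,2]>18)&(im[:,:,0]-im[:,:,2]>8)
    if i%3==0: print(round(state()['t'],2),m.sum(),np.argwhere(m).mean(0).round(2))
```

```text
23.05 60 [19.92 16.72]
23.2 59 [19.75 16.76]
23.35 66 [19.95 16.77]
23.5 59 [19.98 16.86]
23.65 61 [20.02 16.97]
23.8 56 [19.88 16.73]
23.95 65 [19.8  16.69]
24.1 64 [19.97 16.81]
24.25 57 [20.16 17.05]
24.4 54 [19.98 17.11]
```

It is hanging still, so I'll hand in the job.

```bash
python3 -c "
from cell import job_done
print(job_done())"
```

```text
the job is handed in; nothing more can be done
None
```

The scale hangs still and upright by its hook on the cross pin; the latch held a tug of about 14 N (10 N was asked), and the job was handed in after about 24 s, result not shown.

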